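# Load the dry bath with the vessels to be warmed

## Robot

A 6-joint arm with a two-finger parallel gripper is mounted at the origin on a cart in front of the work surface, level with it; the furniture and walls round the work are solid. World frame = base frame: x ahead of the robot, y to its left, z up, the work surface at z = 0. Lengths are in m, angles in rad, forces in N, time in s.
With the tool pointing down it reaches from about 0.3 to 0.95 m from the base axis. Payload 3.1 kg.
Tool frame: the origin (TCP) lies at the very end of the fingers, on their centre line; the grasp point (between the pads) lies 19 mm behind it; z points along the fingers, y is the line along which they close (so a half turn about z gives the same grasp; the last joint's range is limited). The gripper opens to 85 mm and grips with 20 to 120 N. Pads are 22 mm wide; open, the fingers measure 114 mm over their backs; the gripper's body (76 mm by 85 mm) begins 54 mm behind the grasp point. The pads swing forward as they close: fully open they stand 13 mm farther back than shut.
Start: joints at [-1.352, 0.308, 1.634, -0, 1.2, -0.07], TCP at [0.178, -0.599, 0.231] pointing down, gripper open.
Joint ranges: [-3.06, 3.06], [-0.79, 1.96], [0.05, 2.63], [-1.19, 4.34], [0.05, 2.64], [-2.94, 2.94]. Speed limits (rad/s): [2.79, 2.79, 3.14, 3.14, 3.14, 3.14].

## Interface

Orientations are given as a unit quaternion [x, y, z, w].
In Python, from cell import manip gives the robot as it stands.
- The arm moves only by the tool move_arm, never from a script. Its argument "deltas" is a list of rows, each a list of 4 numbers: the shift along the world's x, y, z normalised to -1 to 1, where 1 is 0.5 m, then the turn about the world's z normalised to -1 to 1, where 1 is pi rad. A call has 1 to 5 rows; each row is the pose to reach, as a shift and turn from the pose commanded when the call began, turning the shorter way round; what a row does not reach only later rows make up. A row lasts 1/10 s, in which the tool goes at most 50 mm and 8.59 degrees, less where a joint would pass 70% of its speed; a pose out of reach is approached as far as the arm can. A call with a number of a shift or a turn outside -1 to 1 is refused whole. A call with a gripper value outside its range is refused whole. "jaw" is the opening, from 0 (shut) to 1 (fully open), set as the call begins (left out, the last holds). The fingers move at their own pace and stop on an object; the grip force is fixed at half the most. Time passes only in rows, so rows that repeat a pose let the fingers close. It gives the time, the measured TCP pose, the force, the opening and the grip force at its end, in the units of the state.
- manip.read_state(): the state, without advancing time (a new reading comes with each control period).
- manip.snapshot(name): name is "scene" or "top" or "wrist"; returns the picture (384x512x3 uint8, red, green, blue); there is no depth.
- manip.camera_params(name): a dict with "K" (3x3 intrinsics, pixels), "rvec" (rotation vector, rad) and "tvec" (3), from world to camera coordinates, as OpenCV has them. Camera axes: x right, y down, z forward; pixel columns grow to the right and rows downward; lengths in m; the calibration is good to about 2 mm. A picture is of the moment at which its call begins: read the wrist's pose just before it. camera_params takes no time and is no camera call; for the wrist camera it gives the pose at the moment of the call.
- manip.job_done(): hands the job in; it is judged then, once.
The state is a dict: "clock": time; "joint_pos": joint angles; "joint_velocities": joint speeds; "effort": joint torques, N m; "position": TCP position; "ee_rot": TCP orientation; "ft_force": force on the tool from outside, world axes, zero at the start; "wrist_torque": the same for the moment, N m; "finger_gap": finger opening in m; "gripper_force": force on a finger pad.
Only numpy, scipy, OpenCV 4.12 (cv2) and the standard library are available. Lean on these libraries where they do the work, as an engineer would, in place of code of your own. Each camera call takes 0.05 s, during which the arm holds its last target. There are 200 camera calls.

## Task

Load the dry bath for warming: stand each of the four vessels on the bench (the blue-capped vial, the small pink bottle, the brown bottle, the stout blue bottle) in the one heating block whose bore it just fits, upright and right down on the bore's floor. Lower them in without dropping or tipping any, and leave the cup of pipettes and the timer where they are.

Things in the scene. Friction and masses are not known exactly. Their poses are not given: they have to be found in the camera images.
- vial_centre (a point): Slim clear glass vial with yellow contents and a blue crimp cap, standing upright and loose; 23 mm in diameter, 75 mm tall (cap 20.6 mm in diameter, from 58 mm up). The point is on its axis, half-way up (37.5 mm above its underside); z runs up the axis.
- pink_bottle_centre (a point): Small clear round bottle with pink contents and a pale ribbed cap, standing upright and loose; body 34 mm in diameter, 62 mm tall, cap 26 mm in diameter from 45 mm up. The point is on its axis, half-way up (31 mm above its underside); z runs up the axis.
- amber_bottle_centre (a point): Brown glass bottle with a white label and a black cap, standing upright and loose; body 47 mm in diameter up to 54 mm, 90 mm tall, cap 32 mm in diameter from 69 mm up. The point is on its axis, half-way up (45 mm above its underside); z runs up the axis.
- blue_bottle_centre (a point): Stout clear bottle with pale blue contents and a broad pale cap, standing upright and loose; body 60 mm in diameter, 94 mm tall, cap 52 mm in diameter from 72 mm up. The point is on its axis, half-way up (47 mm above its underside); z runs up the axis.
- block_small_mouth (a point): Aluminium block, 88 mm square, one of four in a 2 x 2 square (91 mm pitch, places swapped) in a white dry bath; one upright bore 28 mm wide (the narrowest), 30 mm deep, flat floor, 45-degree countersink 6 mm wide round the mouth. Point: centre of the mouth, level with the block's top, 78 mm above the worktop; z up, x, y along the sides. Fixed.
- block_medium_mouth (a point): Aluminium block, 88 mm square, one of four in a 2 x 2 square (91 mm pitch, places swapped) in a white dry bath; one upright bore 39 mm wide (second narrowest), 22 mm deep, flat floor, 45-degree countersink 6 mm wide round the mouth. Point: centre of the mouth, level with the block's top, 78 mm above the worktop; z up, x, y along the sides. Fixed.
- block_large_mouth (a point): Aluminium block, 88 mm square, one of four in a 2 x 2 square (91 mm pitch, places swapped) in a white dry bath; one upright bore 52 mm wide (second widest), 30 mm deep, flat floor, 45-degree countersink 6 mm wide round the mouth. Point: centre of the mouth, level with the block's top, 78 mm above the worktop; z up, x, y along the sides. Fixed.
- block_widest_mouth (a point): Aluminium block, 88 mm square, one of four in a 2 x 2 square (91 mm pitch, places swapped) in a white dry bath; one upright bore 65 mm wide (the widest), 30 mm deep, flat floor, 45-degree countersink 6 mm wide round the mouth. Point: centre of the mouth, level with the block's top, 78 mm above the worktop; z up, x, y along the sides. Fixed. The bath's housing is 213 mm square, 72 mm high, plus a 58 mm panel toward the robot.
- pipette_cup: Bystander: clear cup of white transfer pipettes, 90 mm in diameter, 156 mm tall over the pipettes, loose, standing behind the work. Origin: centre of its underside; z up.
- timer: Bystander: white lab timer with three coloured buttons, 62 x 66 x 20 mm, loose, lying behind the work. Origin: centre of its underside; z up.

How it is judged:
By the outcome, as a careful person would: the job done as asked, in the order asked, and still so for the second after the job is handed in, with the robot touching nothing.
It also fails if it takes over 99 s, if anything falls off the work surface, if the arm or the gripper's body presses on something with over 40 N, if the wrist force passes 120 N, or if a joint passes its speed limit or range.

## Working session

There is one attempt and no reset: what is moved stays moved. The work goes in short steps, Python scripts to look and compute and a tool call to move; the robot and the scene stay as the last step left them, time stands still between calls to the robot, and variables do not carry over. Pictures are saved under pics/ and viewed, at most 14 in all, crops included, and the job is handed in when it is done.

Besides the shell and the picture viewer there is one more tool, called in YAML: its name, and indented under it one key for each argument. move_arm: Moves the arm, as the interface text tells. Its arguments: {"type":"object","properties":{"deltas":{"type":"array","items":{"type":"array","items":{"type":"number","minimum":-1,"maximum":1}}},"jaw":{"type":"number"}},"required":["deltas"]}

```bash
ls; mkdir -p pics; python3 - <<'E'
from cell import manip
import cv2
for n in("scene","top"):
    p=manip.snapshot(n); cv2.imwrite(f"pics/{n}0.png",p[:,:,::-1])
    print(n,manip.camera_params(n))
s=manip.read_state();print(s)
E
```

```text
pics
scene {'K': array([[439.92219615,   0.        , 252.49438309],
       [  0.        , 439.92219615, 191.19242692],
       [  0.        ,   0.        ,   1.        ]]), 'rvec': array([ 0.75557381, -2.57862192,  1.11684236]), 'tvec': array([0.48912908, 0.27367753, 0.85559803])}
top {'K': array([[371.25495699,   0.        , 252.29284504],
       [  0.        , 371.25495699, 190.35946225],
       [  0.        ,   0.        ,   1.        ]]), 'rvec': array([ 2.1415277 , -2.18861158,  0.08093662]), 'tvec': array([0.03179287, 0.57261332, 0.89489807])}
{'clock': 0.1, 'joint_pos': array([-1.35167145e+00,  3.08944408e-01,  1.63507053e+00,  4.42446661e-05,
        1.19971545e+00, -6.97143765e-02]), 'joint_velocities': array([ 1.06430058e-03, -2.19091437e-03, -4.87963156e-03, -1.68570649e-04,
       -3.51802451e-04,  3.48140257e-05]), 'effort': array([-7.03008118e-04, -4.16408944e+01, -2.77644682e+01, -1.21966009e-04,
        3.98528457e-03, -3.33985906e-07]), 'position': array([ 0.17783769, -0.59837541,  0.23014007]), 'ee_rot': array([ 9.89590191e-01,  1.43910082e-01, -5.92253778e-05, -1.06742632e-03]), 'ft_force': array([-0.27804753,  0.33614532,  1.14379706]), 'wrist_torque': array([0.00182871, 0.03827483, 0.00957704]), 'gripper_force': 0.0, 'finger_gap': 0.08544248857200898}
```

View pics/scene0.png

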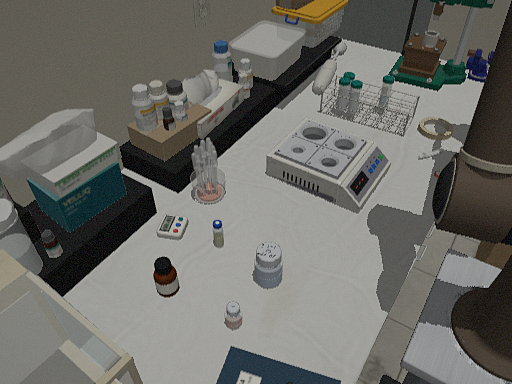

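View pics/top0.png

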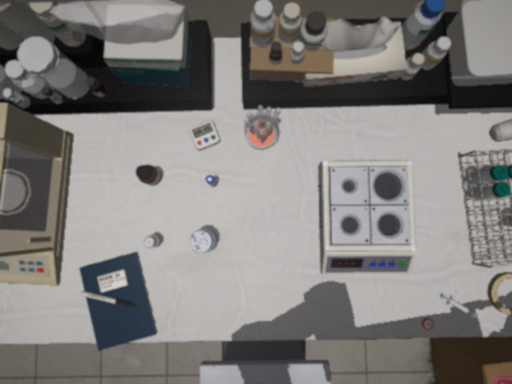

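Scene: vial at (218,233), blue bottle (268,262), brown (166,276), pink (233,314), and the bath behind. In the top view the bores are at (349,186) small, (388,186) widest, (351,224) medium and (389,224) large. The vessels there are vial (211,180), pink (151,240), brown (149,174) and blue (203,239).

```bash
cat >h.py <<'E'
import cv2,numpy as np
from cell import manip
def cam(n):
    c=manip.camera_params(n);R=cv2.Rodrigues(c["rvec"])[0];return c["K"],R,np.ravel(c["tvec"])
def ray(C,uv,z):
    K,R,t=C;d=R.T@np.linalg.solve(K,[uv[0],uv[1],1.]);o=-R.T@t
    return o+d*(z-o[2])/d[2]
def proj(C,P):
    K,R,t=C;p=K@(R@np.array(P,float)+t);return p[:2]/p[2]
E
python3 - <<'E'
from h import *
C=cam("top");S=cam("scene");print("cams",-C[1].T@C[2],-S[1].T@S[2])
for n,uv,z in [("vial",(211,180),.075),("pink",(151,240),.062),("amb",(149,174),.09),("blue",(203,239),.094),("small",(349,186),.078),("wid",(388,186),.078),("med",(351,224),.078),("large",(389,224),.078),("timer",(205,135),.02),("cup",(262,133),.05)]:
    print(n,ray(C,uv,z).round(4))
for f,b in(("scene0",(130,170,330,345)),("top0",(120,140,260,270)),("top0",(310,150,425,280))):
    x0,y0,x1,y1=b;im=cv2.imread(f"pics/{f}.png")[y0:y1,x0:x1]
    cv2.imwrite(f"pics/c_{f}_{x0}.png",cv2.resize(im,None,fx=4,fy=4,interpolation=2)[:600,:800]);
g=cv2.imread("pics/top0.png",0)[150:260,310:425];
g=cv2.resize(g,None,fx=4,fy=4,interpolation=cv2.INTER_CUBIC)
for th in(90,120,140):
  for c in cv2.findContours((g<th).astype(np.uint8),cv2.RETR_LIST,cv2.CHAIN_APPROX_NONE)[0]:
    if 800<cv2.contourArea(c)<20000:
        e=cv2.fitEllipse(c);u=(np.array(e[0])+.5)/4-.5+[310,150]
        if e[1][0]/e[1][1]>.75: print(th,u.round(1),np.round(np.array(e[1])/4,1),ray(C,u,.078).round(4))
E
```

```text
cams [0.487539   0.00356758 0.94447465] [0.16877045 0.63068965 0.78736379]
vial [0.5955 0.1156 0.075 ]
pink [0.4572 0.2613 0.062 ]
amb [0.6111 0.2585 0.09  ]
blue [0.4581 0.1328 0.094 ]
small [ 0.5735 -0.2076  0.078 ]
wid [ 0.5714 -0.298   0.078 ]
med [ 0.4851 -0.2082  0.078 ]
large [ 0.4833 -0.2955  0.078 ]
timer [0.7179 0.1367 0.02  ]
cup [ 0.7118 -0.0078  0.05  ]
90 [349.5 224.7] [14.9 15.6] [ 0.4836 -0.2046  0.078 ]
90 [388.7 224.6] [20.8 21.5] [ 0.4819 -0.2948  0.078 ]
90 [348.4 185.9] [ 9.5 10.5] [ 0.5738 -0.2061  0.078 ]
90 [387.4 185.7] [25.8 26.9] [ 0.5723 -0.2967  0.078 ]
120 [349.5 224.8] [17.2 17.8] [ 0.4833 -0.2048  0.078 ]
120 [388.8 224.7] [22.6 23.6] [ 0.4817 -0.295   0.078 ]
120 [348.5 185.8] [12.  12.5] [ 0.574  -0.2064  0.078 ]
120 [387.5 185.7] [27.8 29.1] [ 0.5722 -0.2969  0.078 ]
140 [349.8 224.9] [19.2 20. ] [ 0.4832 -0.2054  0.078 ]
140 [389.2 224.9] [24.2 26. ] [ 0.4812 -0.2959  0.078 ]
140 [348.7 185.8] [13.7 14.6] [ 0.5741 -0.207   0.078 ]
140 [388.  185.7] [29.6 31.6] [ 0.5721 -0.2982  0.078 ]
```

View pics/c_top0_310.png

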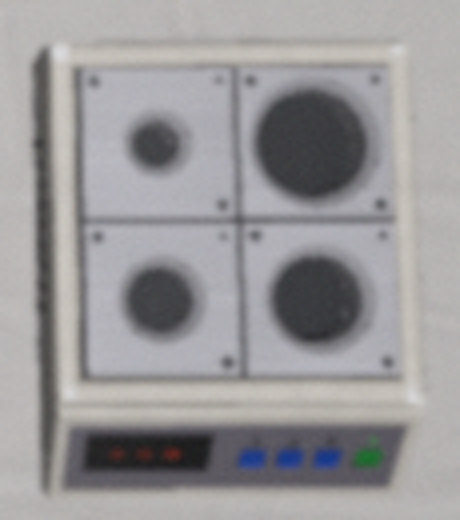

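View pics/c_top0_120.png

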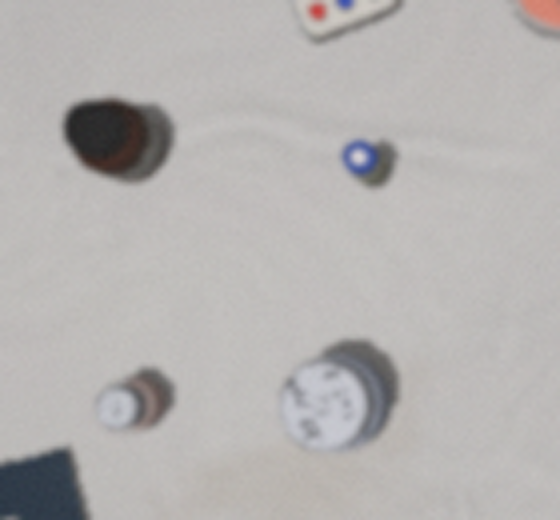

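The crop shows clean circles for the bores: widest back-right, medium front-left, large front-right and small back-left. The vessel crop shows the cap tops: vial (360,157), amber (100,130), pink (118,408) and blue (325,405).

```bash
python3 - <<'E'
from h import *
C=cam("wrist");s=manip.read_state()
print("cam",-C[1].T@C[2],C[1][2],C[0],"tcp",s["position"])
from scipy.spatial.transform import Rotation as Ro
print(Ro.from_quat(s["ee_rot"]).as_matrix().round(3))
# cap centres from top: fit circles
T=cam("top");im=cv2.imread("pics/top0.png")[140:270,120:260];im=cv2.resize(im,None,fx=4,fy=4,interpolation=2)
def pt(u):return (np.array(u)+.5)/4-.5+[120,140]
for n,u,z in(("vial",(360,157),.075),("pink",(118,408),.062),("amb",(97,130),.09),("blue",(324,405),.094)):print(n,ray(T,pt(u),z).round(4))
E
```

```text
cam [ 0.25293489 -0.57704069  0.37276153] [-0.29231713 -0.08531793 -0.95250803] [[344.8270677    0.         252.09394882]
 [  0.         344.8270677  192.53027034]
 [  0.           0.           1.        ]] tcp [ 0.17783769 -0.59837541  0.23014007]
[[ 0.959  0.285 -0.   ]
 [ 0.285 -0.959  0.002]
 [ 0.    -0.002 -1.   ]]
vial [0.5982 0.1188 0.075 ]
pink [0.4534 0.2658 0.062 ]
amb [0.6158 0.2706 0.09  ]
blue [0.454  0.1383 0.094 ]
```

move_arm:
  deltas:
    - [0.058,0.07,0.02,-0.04]
    - [0.116,0.14,0.04,-0.08]
    - [0.174,0.21,0.06,-0.092]
    - [0.232,0.28,0.08,-0.092]
    - [0.29,0.35,0.1,-0.092]

```text
clock: 0.6
position: [0.3236, -0.4223, 0.2811]
ee_rot: [1.0, -0.0, -0.0, -0.0]
ft_force: [1.0, -0.7, 0.1]
finger_gap: 0.0855
gripper_force: 0.0
```

move_arm:
  deltas:
    - [0.058,0.07,0.02,0]
    - [0.116,0.14,0.04,0]
    - [0.174,0.21,0.06,0]
    - [0.232,0.28,0.08,0]
    - [0.294,0.347,0.1,0]

```text
clock: 1.1
position: [0.4705, -0.2487, 0.3313]
ee_rot: [1.0, -0.0, -0.0, -0.0]
ft_force: [0.5, -1.0, -0.0]
finger_gap: 0.0856
gripper_force: 0.0
```

move_arm:
  deltas:
    - [0,0,0,0]
    - [0,0,0,0]
    - [0,0,0,0]

```text
clock: 1.4
position: [0.4691, -0.251, 0.3304]
ee_rot: [1.0, -0.0, -0.001, -0.0]
ft_force: [-1.4, 0.6, 0.0]
finger_gap: 0.0854
gripper_force: 0.0
```

```bash
cat >>h.py <<'E'
def snap(n,f):
    C=cam(n);p=manip.snapshot(n)[:,:,::-1].copy();cv2.imwrite(f"pics/{f}.png",p);return C,p
def bores(C,p,th=(90,120,140)):
    g=cv2.resize(cv2.cvtColor(p,6),None,fx=4,fy=4,interpolation=2)
    for t in th:
      for c in cv2.findContours((g<t).astype(np.uint8),cv2.RETR_LIST,cv2.CHAIN_APPROX_NONE)[0]:
        if 2500<cv2.contourArea(c)<90000:
          e=cv2.fitEllipse(c);u=(np.array(e[0])+.5)/4-.5
          if e[1][0]/e[1][1]>.75: print(t,u.round(1),np.round(np.array(e[1])/4,1),ray(C,u,.078).round(4))
E
python3 - <<'E'
from h import *
s=manip.read_state();print(s["clock"],s["position"],s["ee_rot"],s["joint_pos"])
C,p=snap("wrist","w1");bores(C,p)
E
```

```text
1.4 [ 0.46905596 -0.25098456  0.33039554] [ 9.99999494e-01 -3.65588579e-04 -9.18466734e-04 -1.84978000e-04] [-5.72771151e-01  5.02051554e-02  1.73541980e+00 -6.99827880e-04
  1.35771227e+00  9.98904946e-01]
90 [479.4 238.2] [55.7 71.9] [ 0.36   -0.5374  0.078 ]
90 [466.7 217.8] [62.3 81.6] [ 0.3877 -0.5161  0.078 ]
90 [211.8  54.4] [24.7 26.6] [ 0.5753 -0.2089  0.078 ]
120 [486.1 206.4] [25.3 29.7] [ 0.4025 -0.537   0.078 ]
120 [461.7  93.7] [13.2 16.6] [ 0.5348 -0.4827  0.078 ]
120 [211.8  53.9] [26.5 28.4] [ 0.5757 -0.2089  0.078 ]
140 [236.4 153.8] [39.5 49.7] [ 0.4678 -0.2335  0.078 ]
```

View pics/w1.png

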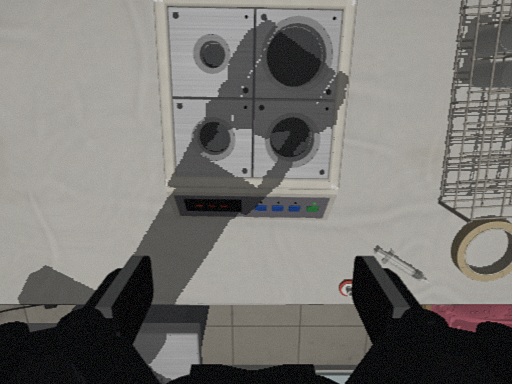

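The wrist view shows all four bores: small (211,54), widest (296,54), medium (214,137) and large (292,139). The arm's shadow crosses them, so I'll enlarge and equalise the picture.

```bash
python3 - <<'E'
from h import *
p=cv2.imread("pics/w1.png",0)[0:190,160:345]
p=cv2.createCLAHE(4,(4,4)).apply(cv2.resize(p,None,fx=3,fy=3,interpolation=2));cv2.imwrite("pics/w1c.png",p)
E
```

```text
(no output)
```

View pics/w1c.png

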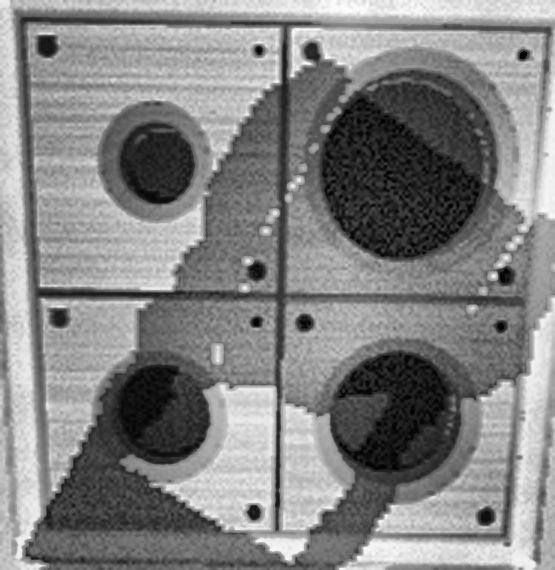

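```bash
cat >g.py <<'E'
from h import *
C=(np.array([[344.8270677,0,252.09394882],[0,344.8270677,192.53027034],[0,0,1]]),*cam("wrist")[1:])
def w(u):return ray(C,(np.array(u)+.5)/3-.5+[160,0],.078)
m={}
for n,u in(("small",(154.5,160.5)),("med",(159.5,415.5)),("large",(397.5,420.5)),("wid",(414,152)),("X",(281,295))):
    m[n]=w(u);print(n,m[n].round(4))
A=np.array([m["small"],m["med"],m["large"]])[:,:2];g=np.array([[.0455,.0455],[-.0455,.0455],[-.0455,-.0455]])
H,_=cv2.estimateAffinePartial2D(g,A);c=A.mean(0)
G=g-g.mean(0);D=A-c;th=np.arctan2((G[:,0]*D[:,1]-G[:,1]*D[:,0]).sum(),(G*D).sum());R=np.array([[np.cos(th),-np.sin(th)],[np.sin(th),np.cos(th)]])
o=c-R@g.mean(0);print("centre",o,"rot deg",np.degrees(th),"scale",np.linalg.norm(H[:,0]))
for n,q in(("small",(1,1)),("med",(-1,1)),("large",(-1,-1)),("wid",(1,-1))):print(n,(o+R@np.array(q)*.0455).round(4))
E
python3 g.py
```

```text
small [ 0.5764 -0.2086  0.078 ]
med [ 0.4859 -0.2071  0.078 ]
large [ 0.4838 -0.298   0.078 ]
wid [ 0.579  -0.3006  0.078 ]
X [ 0.5302 -0.2535  0.078 ]Traceback (most recent call last):
  File "g.py", line 8, in <module>
    H,_=cv2.estimateAffinePartial2D(g,A);c=A.mean(0)
        ~~~~~~~~~~~~~~~~~~~~~~~~~~~^^^^^
cv2.error: OpenCV(4.12.0) /io/opencv/modules/calib3d/src/ptsetreg.cpp:1108: error: (-215:Assertion failed) count >= 0 && to.checkVector(2) == count in function 'estimateAffinePartial2D'
```

move_arm:
  deltas:
    - [0.004,0.09,0,0]
    - [0.008,0.18,0,0]
    - [0.012,0.27,0,0]
    - [0.016,0.36,0,0]
    - [0.02,0.44,0,0]

```text
clock: 1.95
position: [0.4792, -0.0303, 0.3308]
ee_rot: [1.0, -0.002, -0.0, -0.0]
ft_force: [0.3, -0.4, -0.1]
finger_gap: 0.0854
gripper_force: 0.0
```

move_arm:
  deltas:
    - [0.004,0.09,0,0]
    - [0.008,0.18,0,0]
    - [0.012,0.27,0,0]
    - [0.016,0.36,0,0]
    - [0.02,0.44,0,0]

```text
clock: 2.45
position: [0.4899, 0.1897, 0.3308]
ee_rot: [1.0, -0.001, -0.0, 0.0]
ft_force: [0.3, -0.6, 0.0]
finger_gap: 0.0856
gripper_force: 0.0
```

move_arm:
  deltas:
    - [0,0,0,0]
    - [0,0,0,0]
    - [0,0,0,0]

```text
clock: 2.75
position: [0.49, 0.1876, 0.3308]
ee_rot: [1.0, -0.001, -0.0, 0.001]
ft_force: [-0.8, 0.4, -0.3]
finger_gap: 0.0854
gripper_force: 0.0
```

```bash
python3 - <<'E'
from h import *
s=manip.read_state();print(s["clock"],s["position"],s["ee_rot"])
C,p=snap("wrist","w2");np.savez("w2.npz",K=C[0],R=C[1],t=C[2])
cv2.imwrite("pics/w2c.png",cv2.resize(p[:260,100:420],None,fx=2.3,fy=2.3,interpolation=2))
for n,P in(("vial",(.598,.119,.075)),("pink",(.453,.266,.062)),("amb",(.616,.27,.09)),("blue",(.454,.138,.094))):print(n,proj(C,P).round(1))
E
```

```text
2.75 [0.48999609 0.18756548 0.33081398] [ 9.99999044e-01 -1.19751195e-03 -4.43282389e-04  5.31123991e-04]
vial [314.7  52.9]
pink [187.9 180.1]
amb [169.6  33. ]
blue [294.4 186.4]
```

View pics/w2c.png

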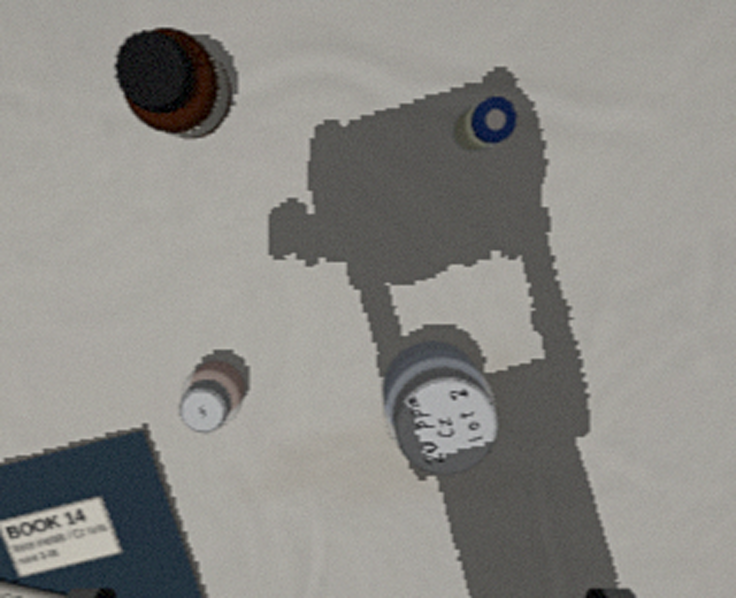

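The crop shows the cap tops at vial (493.5,119.5), amber (152,69), pink (204,410) and blue (446,424).

```bash
sed -i '/^H,_/s/.*/c=A.mean(0)/; s/,"scale".*$/)/' g.py; python3 - <<'E'
from h import *
d=np.load("w2.npz");C=(d["K"],d["R"],d["t"])
for n,u,z in(("vial",(493.5,119.5),.075),("pink",(204,410),.062),("amb",(152,69),.09),("blue",(446,424),.094)):
    print(n,ray(C,(np.array(u)+.5)/2.3-.5+[100,0],z).round(4))
s=manip.read_state();print(s["clock"],s["position"])
E
sed -i 's/^C=.*/d=0;K=np.array([[344.8270677,0,252.09394882],[0,344.8270677,192.53027034],[0,0,1]]);o=np.array([.2529-.1778,0,0])\nS=cam("wrist");R0=S[1];c0=-R0.T@S[2]-manip.read_state()["position"]+np.array([.46906,-.25098,.3304]);C=(K,R0,-R0@c0)/' g.py; python3 g.py
```

```text
vial [0.5992 0.1195 0.075 ]
pink [0.4557 0.2652 0.062 ]
amb [0.6191 0.2736 0.09  ]
blue [0.4568 0.139  0.094 ]
2.8 [0.49007436 0.18748396 0.33097022]
small [ 0.5769 -0.2087  0.078 ]
med [ 0.4864 -0.2071  0.078 ]
large [ 0.4842 -0.298   0.078 ]
wid [ 0.5794 -0.3007  0.078 ]
X [ 0.5307 -0.2535  0.078 ]
centre [ 0.53071555 -0.25340826] rot deg -1.1379084922356775
small [ 0.5771 -0.2088]
med [ 0.4861 -0.207 ]
large [ 0.4843 -0.298 ]
wid [ 0.5753 -0.2998]
```

move_arm:
  deltas:
    - [0.044,-0.027,-0.08,0]
    - [0.088,-0.055,-0.16,0]
    - [0.132,-0.082,-0.24,0]
    - [0.176,-0.11,-0.32,0]
    - [0.218,-0.137,-0.4,0]

```text
clock: 3.3
position: [0.6, 0.1181, 0.1301]
ee_rot: [1.0, -0.002, 0.0, 0.0]
ft_force: [-0.3, 0.4, -0.2]
finger_gap: 0.0849
gripper_force: 0.0
```

move_arm:
  deltas:
    - [0,0,0,0]
    - [0,0,0,0]
    - [0,0,0,0]

```text
clock: 3.6
position: [0.6, 0.1205, 0.1335]
ee_rot: [1.0, -0.001, 0.002, -0.0]
ft_force: [0.5, -0.5, 0.0]
finger_gap: 0.0853
gripper_force: 0.0
```

```bash
python3 - <<'E'
from h import *
s=manip.read_state();print(s["clock"],s["position"],s["ee_rot"])
C,p=snap("wrist","w3")
# blue cap blob
h=cv2.cvtColor(p,cv2.COLOR_BGR2HSV);m=cv2.inRange(h,(105,120,40),(130,255,255))
for c in cv2.findContours(m,0,1)[0]:
    if cv2.contourArea(c)>100:
        e=cv2.fitEllipse(cv2.convexHull(c));print(e,ray(C,e[0],.075).round(4))
print(proj(C,(.599,.1195,.075)))
E
```

```text
3.6 [0.60002886 0.12053032 0.13353363] [ 9.99998404e-01 -6.77819378e-04  1.61987885e-03 -3.29069579e-04]
((253.49261474609375, 212.50076293945312), (31.13926124572754, 33.523990631103516), 174.06272888183594) [0.6011 0.119  0.075 ]
((231.28359985351562, 38.408843994140625), (15.918444633483887, 17.281957626342773), 173.0520782470703) [0.7009 0.1309 0.075 ]
[252.71825895 215.67850641]
```

View pics/w3.png

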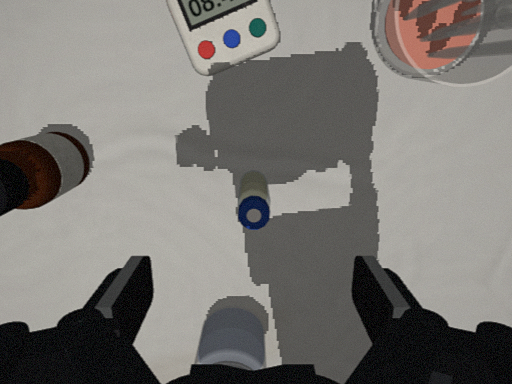

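The vial cap is at (253,212), centred between the fingers, at about x=0.600, y=0.119. Descending to grasp it.

move_arm:
  deltas:
    - [0,-0.002,-0.05,0]
    - [0,-0.002,-0.1,0]
    - [0,-0.002,-0.15,0]
    - [0,-0.002,-0.192,0]
    - [0,-0.002,-0.192,0]

```text
clock: 4.15
position: [0.5973, 0.1203, 0.035]
ee_rot: [1.0, 0.0, -0.001, 0.0]
ft_force: [-0.5, -0.7, -0.4]
finger_gap: 0.0855
gripper_force: 0.0
```

move_arm:
  deltas:
    - [0,0,0,0]
    - [0,0,0,0]
    - [0,0,0,0]
    - [0,0,0,0]
    - [0,0,0,0]
  jaw: 0

```text
clock: 4.65
position: [0.6001, 0.12, 0.0367]
ee_rot: [1.0, -0.0, 0.001, -0.0]
ft_force: [-0.5, -0.1, 5.6]
finger_gap: 0.0208
gripper_force: 58.5
```

move_arm:
  deltas:
    - [0,0,0,0]
    - [0,0,0,0]
    - [0,0,0,0]
    - [0,0,0,0]
    - [0,0,0,0]

```text
clock: 5.15
position: [0.6001, 0.1199, 0.0367]
ee_rot: [1.0, -0.0, 0.001, -0.0]
ft_force: [-0.8, -0.5, 5.6]
finger_gap: 0.0211
gripper_force: 58.6
```

move_arm:
  deltas:
    - [0,0,0.02,0]
    - [0,0,0.06,0]
    - [0,0,0.1,0]
    - [0,0,0.1,0]
    - [0,0,0.1,0]

```text
clock: 5.65
position: [0.5991, 0.1199, 0.0856]
ee_rot: [1.0, -0.0, 0.0, -0.0]
ft_force: [-0.5, 0.3, -0.4]
finger_gap: 0.0209
gripper_force: 58.7
```

```bash
python3 - <<'E'
from h import *
s=manip.read_state();print(s["clock"],s["position"],s["ft_force"],s["finger_gap"])
C,p=snap("wrist","w4");S,q=snap("scene","s4")
print(proj(S,(.6,.12,.12)))
u=proj(S,(.6,.12,.12)).astype(int)
a=cv2.resize(q[u[1]-50:u[1]+50,u[0]-50:u[0]+50],(400,400),interpolation=2);b=cv2.resize(p[180:384,150:354],(400,400),interpolation=2)
cv2.imwrite("pics/v4.png",np.hstack([a,b]))
E
```

```text
5.65 [0.59913172 0.11988391 0.08555731] [-0.4567453   0.26939063 -0.41145631] 0.020868308346777133
[214.65122222 207.84314094]
```

View pics/v4.png

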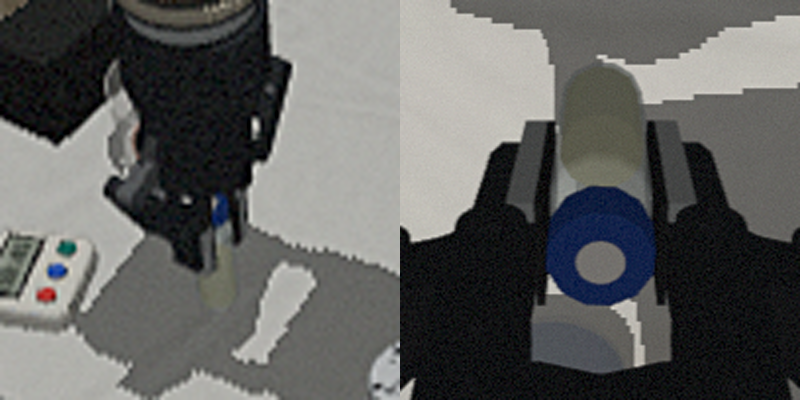

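The vial is held upright (cap top at crop (600,262)). Carrying it to the small bore.

move_arm:
  deltas:
    - [0,-0.05,0.07,0]
    - [0,-0.11,0.14,0]
    - [-0.01,-0.18,0.2,0]
    - [-0.02,-0.25,0.229,0]
    - [-0.02,-0.33,0.229,0]

```text
clock: 6.25
position: [0.5898, -0.0461, 0.2019]
ee_rot: [1.0, 0.0, 0.002, 0.0]
ft_force: [0.7, -0.5, -0.9]
finger_gap: 0.0207
gripper_force: 58.7
```

move_arm:
  deltas:
    - [-0.01,-0.08,0,0]
    - [-0.02,-0.16,0,0]
    - [-0.024,-0.23,0,0]
    - [-0.024,-0.29,0,0]
    - [-0.024,-0.326,0,0]

```text
clock: 6.75
position: [0.5759, -0.2101, 0.1982]
ee_rot: [1.0, -0.001, -0.001, -0.0]
ft_force: [0.1, 0.6, -0.2]
finger_gap: 0.0209
gripper_force: 58.8
```

move_arm:
  deltas:
    - [0,0,-0.05,0]
    - [0,0,-0.09,0]
    - [0,0,-0.09,0]
    - [0,0,-0.09,0]
    - [0,0,-0.09,0]

```text
clock: 7.25
position: [0.5778, -0.208, 0.1557]
ee_rot: [1.0, 0.0, 0.001, 0.0]
ft_force: [0.2, -0.1, 0.9]
finger_gap: 0.0211
gripper_force: 58.7
```

```bash
python3 - <<'E'
from h import *
s=manip.read_state();print(s["clock"],s["position"],s["ee_rot"],s["finger_gap"],s["ft_force"])
C,p=snap("wrist","w5");T,q=snap("top","t5");P=s["position"]
print("cap",ray(C,(252,313.6),P[2]+.0383)-P)
print(proj(C,(.577,-.2085,.078)))
a=cv2.resize(p[130:334,150:354],(400,400),interpolation=2);b=cv2.resize(q[135:235,300:400],(400,400),interpolation=2)
cv2.imwrite("pics/v5.png",np.hstack([a,b]))
E
```

```text
7.25 [ 0.57781858 -0.20797811  0.15570629] [9.99999692e-01 2.08591338e-04 7.16938011e-04 2.43236928e-04] 0.0211380421481051 [ 0.15754376 -0.09929994  0.91571324]
cap [-0.00056213 -0.00055709  0.0383    ]
[251.77953016 204.90759925]
```

View pics/v5.png

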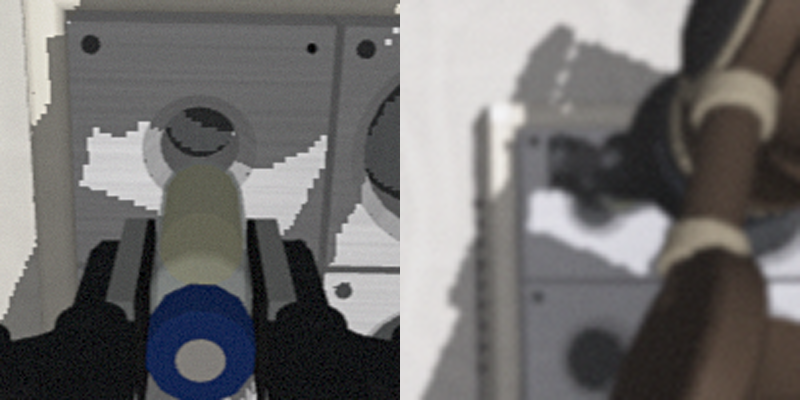

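The mouth ring is centred at crop (199.5,147), which matches the prediction, and the vial is in line with it. Lowering now.

move_arm:
  deltas:
    - [0,0,-0.03,0]
    - [0,0,-0.06,0]
    - [0,0,-0.085,0]
    - [0,0,-0.11,0]
    - [0,0,-0.13,0]

```text
clock: 7.85
position: [0.576, -0.2077, 0.0876]
ee_rot: [1.0, -0.0, -0.001, -0.0]
ft_force: [0.3, 0.3, -0.1]
finger_gap: 0.0214
gripper_force: 58.7
```

move_arm:
  deltas:
    - [0,0,-0.003,0]
    - [0,0,-0.006,0]
    - [0,0,-0.009,0]
    - [0,0,-0.012,0]
    - [0,0,-0.012,0]

```text
clock: 8.35
position: [0.5777, -0.2085, 0.0848]
ee_rot: [1.0, -0.0, 0.001, 0.0]
ft_force: [0.5, -0.1, 2.7]
finger_gap: 0.0208
gripper_force: 59.0
```

move_arm:
  deltas:
    - [0,0,-0.001,0]
    - [0,0,-0.002,0]
    - [0,0,-0.002,0]
    - [0,0,-0.002,0]

```text
clock: 8.75
position: [0.5779, -0.2085, 0.0847]
ee_rot: [1.0, -0.0, 0.001, 0.0]
ft_force: [-0.8, -0.5, 7.3]
finger_gap: 0.021
gripper_force: 59.5
```

move_arm:
  deltas:
    - [0,0,0,0]
    - [0,0,0,0]
    - [0,0,0,0]
    - [0,0,0,0]
    - [0,0,0.002,0]
  jaw: 0.6

```text
clock: 9.25
position: [0.5766, -0.208, 0.0833]
ee_rot: [1.0, -0.0, -0.0, -0.0]
ft_force: [-0.0, -0.3, -0.1]
finger_gap: 0.0515
gripper_force: 0.0
```

move_arm:
  deltas:
    - [0,0,0.02,0]
    - [0,0,0.07,0]
    - [0,0,0.13,0]
    - [0,0,0.19,0]
    - [0,0,0.25,0]

```text
clock: 9.75
position: [0.577, -0.2081, 0.2107]
ee_rot: [1.0, -0.0, 0.0, 0.0]
ft_force: [0.4, -0.3, -0.3]
finger_gap: 0.0511
gripper_force: 0.0
```

```bash
python3 - <<'E'
from h import *
s=manip.read_state();print(s["clock"],s["position"],s["finger_gap"])
C,p=snap("wrist","w6")
h=cv2.cvtColor(p,cv2.COLOR_BGR2HSV);m=cv2.inRange(h,(105,120,40),(130,255,255))
for c in cv2.findContours(m,0,1)[0]:
    if cv2.contourArea(c)>100:
        e=cv2.fitEllipse(cv2.convexHull(c));print(e,ray(C,e[0],.123).round(4))
print("exp",proj(C,(.577,-.2085,.123)),proj(C,(.577,-.2085,.153)))
E
```

```text
9.75 [ 0.57702058 -0.20814226  0.21073116] 0.051051308342796566
((252.92672729492188, 196.94252014160156), (27.369583129882812, 28.84034538269043), 8.917683601379395) [ 0.5785 -0.2095  0.123 ]
exp [251.57159058 198.92882869] [251.55076828 214.42211323]
```

The vial is seated: its cap is at (253,197) in the wrist view, against an expected (252,199). Next is the pink bottle.

move_arm:
  deltas:
    - [-0.024,0.096,0,0]
    - [-0.048,0.192,0,0]
    - [-0.072,0.288,0,0]
    - [-0.096,0.384,0,0]
    - [-0.12,0.48,0,0]
  jaw: 0.8

```text
clock: 10.3
position: [0.5165, 0.0335, 0.2094]
ee_rot: [1.0, -0.0, 0.001, -0.0]
ft_force: [-0.4, -0.1, -0.1]
finger_gap: 0.0682
gripper_force: 0.0
```

move_arm:
  deltas:
    - [-0.024,0.093,-0.016,0]
    - [-0.049,0.186,-0.032,0]
    - [-0.073,0.28,-0.048,0]
    - [-0.098,0.373,-0.064,0]
    - [-0.122,0.466,-0.08,0]

```text
clock: 10.8
position: [0.4555, 0.2668, 0.1692]
ee_rot: [1.0, -0.0, 0.001, -0.0]
ft_force: [-0.1, 0.2, 0.6]
finger_gap: 0.0682
gripper_force: 0.0
```

move_arm:
  deltas:
    - [0,0,-0.05,0]
    - [0,0,-0.08,0]
    - [0,0,-0.08,0]
    - [0,0,-0.08,0]

```text
clock: 11.2
position: [0.4561, 0.2649, 0.1291]
ee_rot: [1.0, -0.0, 0.0, -0.0]
ft_force: [-0.8, 0.4, 1.0]
finger_gap: 0.0684
gripper_force: 0.0
```

```bash
python3 - <<'E'
from h import *
s=manip.read_state();print(s["clock"],s["position"],s["finger_gap"])
C,p=snap("wrist","w7")
u=proj(C,(.4557,.2652,.062));print(u)
cv2.imwrite("pics/w7c.png",cv2.resize(p[140:290,152:352],None,fx=3,fy=3,interpolation=2))
E
```

```text
11.2 [0.45611995 0.2649055  0.12912615] 0.06837589506049173
[250.59454098 209.67547916]
```

View pics/w7c.png

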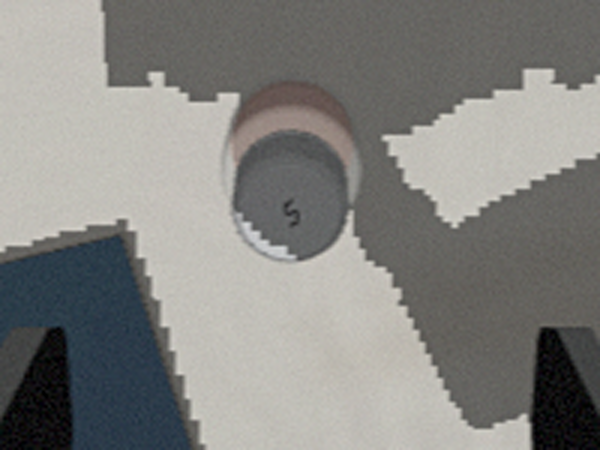

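Pink cap centre is at crop (291.5,206), giving about (0.456,0.266).

move_arm:
  deltas:
    - [0,0.002,-0.06,0]
    - [0,0.002,-0.12,0]
    - [0,0.002,-0.17,0]
    - [0,0.002,-0.207,0]
    - [0,0.002,-0.207,0]

```text
clock: 11.75
position: [0.455, 0.2647, 0.024]
ee_rot: [1.0, -0.001, -0.002, 0.001]
ft_force: [-0.5, -0.5, 0.5]
finger_gap: 0.0686
gripper_force: 0.0
```

move_arm:
  deltas:
    - [0,0,0,0]
    - [0,0,0,0]
    - [0,0,0,0]
    - [0,0,0,0]
    - [0,0,0,0]
  jaw: 0

```text
clock: 12.25
position: [0.4578, 0.2664, 0.0275]
ee_rot: [1.0, 0.0, 0.002, -0.001]
ft_force: [-0.0, -1.5, 6.0]
finger_gap: 0.0305
gripper_force: 59.0
```

move_arm:
  deltas:
    - [0,0,0,0]
    - [0,0,0,0]

```text
clock: 12.45
position: [0.4578, 0.2665, 0.0275]
ee_rot: [1.0, 0.0, 0.002, -0.001]
ft_force: [-0.2, -1.0, 5.9]
finger_gap: 0.0306
gripper_force: 59.0
```

move_arm:
  deltas:
    - [0,0,0.02,0]
    - [0,0,0.06,0]
    - [0,0,0.12,0]
    - [0,0,0.12,0]
    - [0,0,0.12,0]

```text
clock: 12.95
position: [0.4569, 0.2664, 0.0868]
ee_rot: [1.0, -0.0, 0.001, -0.001]
ft_force: [-0.6, -0.1, -0.6]
finger_gap: 0.0301
gripper_force: 59.5
```

```bash
python3 - <<'E'
from h import *
s=manip.read_state();P=s["position"];print(s["clock"],P,s["ft_force"],s["finger_gap"],s["gripper_force"])
C,p=snap("wrist","w8");S,q=snap("scene","s8")
print(proj(C,P+[0,0,.035]),proj(C,P+[0.001,0,.035]),proj(C,P+[0,0.001,.035]))
u=proj(S,P).astype(int)
a=cv2.resize(q[u[1]-40:u[1]+40,u[0]-40:u[0]+40],(400,400),interpolation=2);b=cv2.resize(p[180:380,152:352],(400,400),interpolation=2)
cv2.imwrite("pics/v8.png",np.hstack([a,b]))
E
```

```text
12.95 [0.45687096 0.26639042 0.08682774] [-0.6320267  -0.0937473  -0.61625339] 0.03005656773593185 59.530845765257254
[250.33153574 306.42637562] [250.326536   304.09022413] [247.60156544 306.42581008]
```

View pics/v8.png

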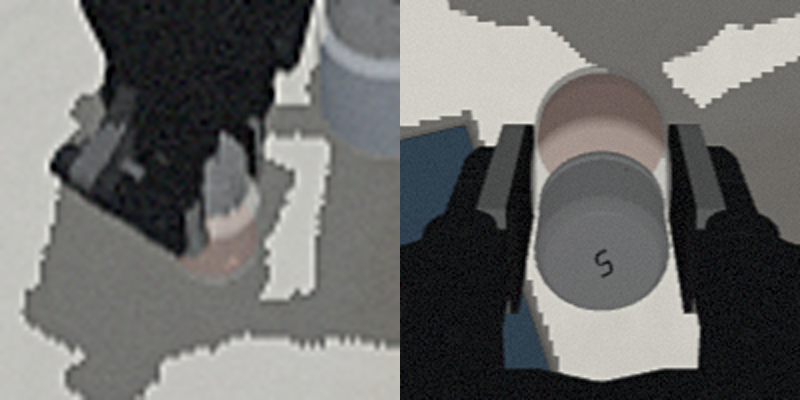

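The pink bottle is held upright, with its cap centre at crop (602,249). Carrying it to the medium bore.

move_arm:
  deltas:
    - [0,0,0.08,0]
    - [0,-0.03,0.15,0]
    - [0.01,-0.08,0.18,0]
    - [0.02,-0.17,0.18,0]
    - [0.02,-0.26,0.18,0]

```text
clock: 13.55
position: [0.4662, 0.135, 0.1752]
ee_rot: [1.0, 0.001, 0.0, 0.0]
ft_force: [0.4, -0.6, 0.3]
finger_gap: 0.0304
gripper_force: 59.6
```

move_arm:
  deltas:
    - [0.01,-0.096,0,0]
    - [0.02,-0.192,0,0]
    - [0.03,-0.288,0,0]
    - [0.037,-0.384,0,0]
    - [0.037,-0.48,0,0]

```text
clock: 14.05
position: [0.4837, -0.1058, 0.1741]
ee_rot: [1.0, -0.0, -0.001, -0.0]
ft_force: [0.6, 0.2, 0.1]
finger_gap: 0.0303
gripper_force: 59.6
```

move_arm:
  deltas:
    - [0,-0.09,0,0]
    - [0,-0.17,0,0]
    - [0,-0.205,-0.03,0]
    - [0,-0.205,-0.05,0]
    - [0,-0.205,-0.05,0]

```text
clock: 14.55
position: [0.4819, -0.2053, 0.1471]
ee_rot: [1.0, -0.001, -0.003, -0.002]
ft_force: [-0.4, -0.5, -0.9]
finger_gap: 0.0302
gripper_force: 59.6
```

move_arm:
  deltas:
    - [0,0,0,0]
    - [0,0,0,0]

```text
clock: 14.75
position: [0.4846, -0.2054, 0.1503]
ee_rot: [1.0, 0.001, -0.0, -0.0]
ft_force: [0.1, 0.8, 0.5]
finger_gap: 0.0303
gripper_force: 59.6
```

```bash
python3 - <<'E'
from h import *
s=manip.read_state();P=s["position"];print(s["clock"],P,s["ee_rot"],s["ft_force"],s["finger_gap"],s["gripper_force"])
C,p=snap("wrist","w9")
print(proj(C,(.4861,-.207,.078)))
cv2.imwrite("pics/v9.png",cv2.resize(p[130:330,152:352],None,fx=3,fy=3,interpolation=2))
E
```

```text
14.75 [ 0.48462571 -0.20543787  0.15034537] [ 9.99999732e-01  7.07698291e-04 -6.14729711e-05 -1.77710895e-04] [0.09908775 0.75001624 0.48827944] 0.03029120324773662 59.61103495093994
[253.45544738 204.19432273]
```

View pics/v9.png

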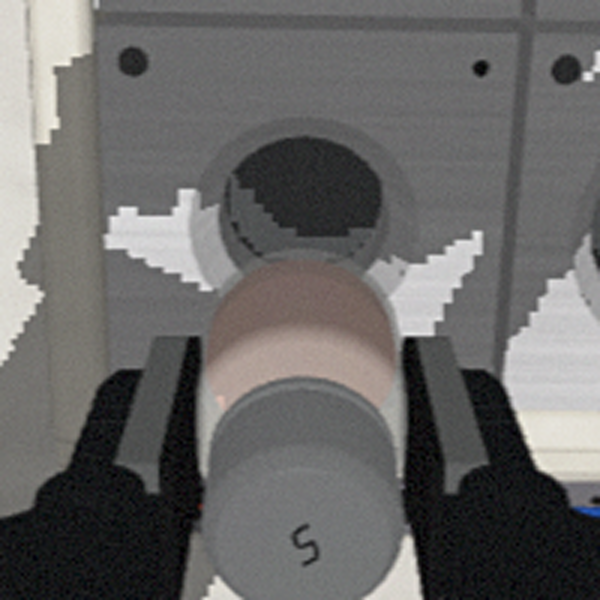

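The medium ring is centred at crop (303,225), matching the prediction, and the bottle is in line with it. Lowering.

move_arm:
  deltas:
    - [0.001,-0.001,-0.03,0]
    - [0.001,-0.001,-0.06,0]
    - [0.001,-0.001,-0.085,0]
    - [0.001,-0.001,-0.105,0]
    - [0.001,-0.001,-0.122,0]

```text
clock: 15.3
position: [0.4851, -0.2068, 0.0887]
ee_rot: [1.0, 0.0, 0.0, 0.0]
ft_force: [-1.1, -0.4, -0.5]
finger_gap: 0.0305
gripper_force: 59.6
```

move_arm:
  deltas:
    - [0,0,-0.003,0]
    - [0,0,-0.006,0]
    - [0,0,-0.009,0]
    - [0,0,-0.011,0]
    - [0,0,-0.011,0]

```text
clock: 15.8
position: [0.485, -0.2072, 0.0839]
ee_rot: [1.0, -0.0, 0.0, 0.0]
ft_force: [-0.1, 0.5, -0.7]
finger_gap: 0.0302
gripper_force: 59.6
```

move_arm:
  deltas:
    - [0,0,-0.002,0]
    - [0,0,-0.003,0]
    - [0,0,-0.004,0]
    - [0,0,-0.004,0]
    - [0,0,-0.004,0]

```text
clock: 16.3
position: [0.4856, -0.2073, 0.0835]
ee_rot: [1.0, -0.0, 0.0, 0.0]
ft_force: [-1.9, 0.5, 9.3]
finger_gap: 0.0305
gripper_force: 60.6
```

move_arm:
  deltas:
    - [0,0,0,0]
    - [0,0,0,0]
    - [0,0,0,0]
    - [0,0,0,0]
    - [0,0,0.004,0]
  jaw: 0.6

```text
clock: 16.8
position: [0.4846, -0.2069, 0.0833]
ee_rot: [1.0, -0.0, -0.0, -0.0]
ft_force: [0.2, 0.2, -0.0]
finger_gap: 0.0511
gripper_force: 0.0
```

move_arm:
  deltas:
    - [0,0,0.02,0]
    - [0,0,0.07,0]
    - [0,0,0.13,0]
    - [0,0,0.19,0]
    - [0,0,0.25,0]

```text
clock: 17.3
position: [0.485, -0.2071, 0.2107]
ee_rot: [1.0, -0.0, 0.0, 0.0]
ft_force: [-0.2, 0.1, 0.6]
finger_gap: 0.0511
gripper_force: 0.0
```

```bash
python3 - <<'E'
from h import *
s=manip.read_state();print(s["clock"],s["position"],s["finger_gap"])
C,p=snap("wrist","w10")
print("exp",proj(C,(.4861,-.207,.118)))
u=proj(C,(.4861,-.207,.118)).astype(int);g=cv2.cvtColor(p,6)[u[1]-45:u[1]+45,u[0]-45:u[0]+45]
c=cv2.HoughCircles(cv2.resize(g,None,fx=4,fy=4,interpolation=2),cv2.HOUGH_GRADIENT,2,400,param1=100,param2=30,minRadius=50,maxRadius=120);print(c[0]/4+[u[0]-45,u[1]-45,0])
E
```

```text
17.3 [ 0.48497676 -0.20713759  0.2107181 ] 0.0510604240433764
exp [250.8980993  195.18617563]
[[251.25       182.25        24.39999962]]
```

move_arm:
  deltas:
    - [0.024,0.092,0,0]
    - [0.048,0.184,0,0]
    - [0.072,0.276,0,0]
    - [0.096,0.368,0,0]
    - [0.12,0.46,0,0]
  jaw: 1

```text
clock: 17.85
position: [0.5454, 0.0246, 0.2097]
ee_rot: [1.0, -0.0, 0.001, 0.0]
ft_force: [1.3, -1.0, 0.1]
finger_gap: 0.0856
gripper_force: 0.0
```

move_arm:
  deltas:
    - [0.024,0.092,0,0]
    - [0.048,0.184,0,0]
    - [0.072,0.276,0,0]
    - [0.096,0.368,0,0]
    - [0.12,0.46,0,0]

```text
clock: 18.35
position: [0.6053, 0.2549, 0.2095]
ee_rot: [1.0, 0.0, 0.0, -0.0]
ft_force: [0.5, -0.1, 0.2]
finger_gap: 0.0854
gripper_force: 0.0
```

move_arm:
  deltas:
    - [0.014,0.02,-0.06,0]
    - [0.028,0.041,-0.1,0]
    - [0.028,0.041,-0.12,0]
    - [0.028,0.041,-0.12,0]
    - [0.028,0.041,-0.12,0]

```text
clock: 18.85
position: [0.6191, 0.2727, 0.1495]
ee_rot: [1.0, -0.0, 0.0, 0.0]
ft_force: [0.5, -0.3, 0.0]
finger_gap: 0.0854
gripper_force: 0.0
```

```bash
python3 - <<'E'
from h import *
s=manip.read_state();P=s["position"];print(s["clock"],P,s["finger_gap"])
C,p=snap("wrist","w11")
for X in((.619,.2736,.09),(.620,.2736,.09),(.619,.2746,.09)):print(proj(C,X))
cv2.imwrite("pics/w11c.png",cv2.resize(p[120:320,152:352],None,fx=3,fy=3,interpolation=2))
E
```

```text
18.85 [0.61909899 0.27271528 0.14949959] 0.0854182739541279
[249.56727154 213.50902579]
[249.56219677 212.01818402]
[247.97353179 213.51091362]
```

View pics/w11c.png

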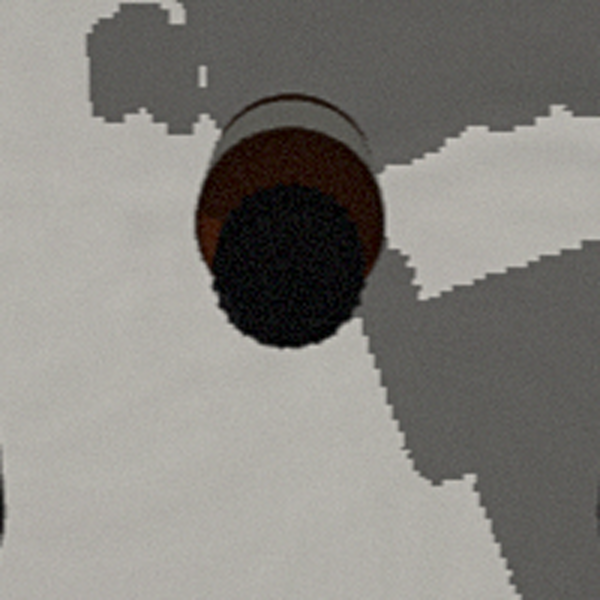

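Amber cap centre is at crop (288.5,274), giving about (0.6205,0.2745).

move_arm:
  deltas:
    - [0.003,0.004,-0.07,0]
    - [0.003,0.004,-0.14,0]
    - [0.003,0.004,-0.19,0]
    - [0.003,0.004,-0.231,0]
    - [0.003,0.004,-0.231,0]

```text
clock: 19.4
position: [0.6185, 0.2738, 0.0312]
ee_rot: [1.0, -0.001, -0.002, 0.001]
ft_force: [-0.9, 0.2, -0.2]
finger_gap: 0.0855
gripper_force: 0.0
```

move_arm:
  deltas:
    - [0,0,0,0]
    - [0,0,0,0]
    - [0,0,0,0]
    - [0,0,0,0]
    - [0,0,0,0]
  jaw: 0

```text
clock: 19.9
position: [0.6229, 0.2761, 0.0364]
ee_rot: [1.0, -0.0, 0.003, -0.001]
ft_force: [0.5, -1.1, 6.8]
finger_gap: 0.0449
gripper_force: 61.9
```

move_arm:
  deltas:
    - [0,0,0,0]
    - [0,0,0,0]

```text
clock: 20.1
position: [0.6229, 0.2761, 0.0363]
ee_rot: [1.0, -0.0, 0.003, -0.001]
ft_force: [-0.0, -0.3, 7.2]
finger_gap: 0.0451
gripper_force: 61.9
```

move_arm:
  deltas:
    - [0,0,0.02,0]
    - [0,0,0.07,0]
    - [0,0,0.14,0]
    - [0,0,0.14,0]
    - [0,0,0.14,0]

```text
clock: 20.6
position: [0.6212, 0.2758, 0.1049]
ee_rot: [1.0, -0.0, 0.001, -0.0]
ft_force: [-0.5, 1.0, -1.2]
finger_gap: 0.045
gripper_force: 61.3
```

```bash
python3 - <<'E'
from h import *
s=manip.read_state();P=s["position"];print(s["clock"],P,s["ft_force"],s["finger_gap"],s["gripper_force"])
C,p=snap("wrist","w12");S,q=snap("scene","s12")
print(proj(C,P+[0,0,.0537]),proj(C,P+[0.001,0,.0537]),proj(C,P+[0,0.001,.0537]))
u=proj(S,P).astype(int)
a=cv2.resize(q[u[1]-40:u[1]+40,u[0]-40:u[0]+40],(400,400),interpolation=2);b=cv2.resize(p[184:384,152:352],(400,400),interpolation=2)
cv2.imwrite("pics/v12.png",np.hstack([a,b]))
E
```

```text
20.6 [0.62123464 0.27577359 0.10493013] [-0.46538195  1.0067763  -1.22956962] 0.04498664508942236 61.32209658622742
[249.99568914 343.17815746] [249.98915083 340.55956061] [246.81637896 343.17808471]
```

View pics/v12.png

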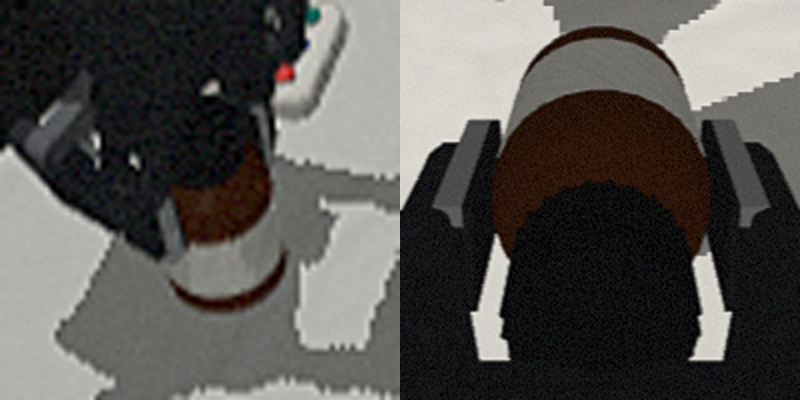

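```bash
python3 - <<'E'
from h import *
s=manip.read_state();P=s["position"];C=cam("wrist");print(P,"amber off",ray(C,(252.5,197.5),P[2]-.0363)-P-[.0235,0,0])
# same pose-relative geometry for pink (w8), z offset -.0275, radius .017
print("pink off",ray(C,(253,213),P[2]-.0275)-P-[.017,0,0])
# pink cap and vial cap in the top view
E
```

```text
[0.61916654 0.27496765 0.10199616] amber off [-0.005316   -0.00092037 -0.0363    ]
pink off [-0.00447639 -0.0011609  -0.0275    ]
```

move_arm:
  deltas:
    - [0,0,0.07,0]
    - [0,0,0.14,0]
    - [-0.01,-0.03,0.2,0]
    - [-0.03,-0.1,0.2,0]
    - [-0.05,-0.17,0.2,0]

```text
clock: 21.2
position: [0.595, 0.19, 0.203]
ee_rot: [1.0, 0.001, -0.0, 0.0]
ft_force: [0.5, -1.2, -1.2]
finger_gap: 0.0449
gripper_force: 61.5
```

move_arm:
  deltas:
    - [-0.02,-0.094,0,0]
    - [-0.04,-0.188,0,0]
    - [-0.06,-0.282,0,0]
    - [-0.08,-0.376,0,0]
    - [-0.1,-0.47,0,0]

```text
clock: 21.7
position: [0.5434, -0.0461, 0.2013]
ee_rot: [1.0, 0.0, -0.002, -0.0]
ft_force: [1.5, -1.1, -0.0]
finger_gap: 0.0448
gripper_force: 61.5
```

move_arm:
  deltas:
    - [-0.024,-0.094,0,0]
    - [-0.048,-0.188,0,0]
    - [-0.072,-0.282,0,0]
    - [-0.096,-0.376,0,0]
    - [-0.12,-0.47,0,0]

```text
clock: 22.2
position: [0.4836, -0.2806, 0.2013]
ee_rot: [1.0, -0.0, -0.001, -0.001]
ft_force: [0.6, -0.6, -0.8]
finger_gap: 0.0452
gripper_force: 61.5
```

move_arm:
  deltas:
    - [0,-0.036,0,0]
    - [0,-0.036,-0.03,0]
    - [0,-0.036,-0.06,0]
    - [0,-0.036,-0.07,0]
    - [0,-0.036,-0.07,0]

```text
clock: 22.7
position: [0.4843, -0.2948, 0.1655]
ee_rot: [1.0, 0.001, -0.002, -0.002]
ft_force: [-0.0, 0.2, -0.5]
finger_gap: 0.0446
gripper_force: 61.6
```

move_arm:
  deltas:
    - [0,0,0,0]
    - [0,0,0,0]
    - [0,0,0,0]

```text
clock: 23.0
position: [0.4862, -0.2975, 0.1691]
ee_rot: [1.0, 0.0, 0.001, 0.0]
ft_force: [-1.1, 0.9, -1.0]
finger_gap: 0.0449
gripper_force: 61.6
```

```bash
cat >>h.py <<'E'
def edges(C,p,c,r,n=24):
    "strongest radial edge near the mouth's outer ring (radius r), mapped to plane z=.078; returns fitted circle"
    g=cv2.GaussianBlur(cv2.cvtColor(p,6),(0,0),1).astype(np.float32);Q=[]
    for a in np.linspace(-.35*np.pi,.35*np.pi,n):
        rr=np.arange(r-.005,r+.005,.0004);uv=np.array([proj(C,(c[0]+k*np.cos(a),c[1]+k*np.sin(a),.078)) for k in rr],np.float32)
        f=cv2.remap(g,uv[:,:1],uv[:,1:],1).ravel();d=np.abs(np.gradient(f));i=d.argmax()
        if uv.min()>2 and d[i]>1.5:Q.append([c[0]+rr[i]*np.cos(a),c[1]+rr[i]*np.sin(a)])
    Q=np.array(Q)
    from scipy.optimize import least_squares
    s=least_squares(lambda v:np.hypot(*(Q-v).T)-r,c,loss="soft_l1",f_scale=.0005);return s.x.round(4),len(Q),np.median(abs(s.fun)).round(5)
E
python3 - <<'E'
from h import *
s=manip.read_state();P=s["position"];print(s["clock"],P)
C,p=snap("wrist","w13");print(edges(C,p,(.4843,-.298),.032))
E
```

```text
23.0 [ 0.48618573 -0.29750224  0.1691108 ]
(array([ 0.4795, -0.3   ]), 24, np.float64(0.00036))
```

```bash
python3 - <<'E'
from h import *
C=cam("wrist");p=cv2.imread("pics/w13.png");c=(.4843,-.298)
g=cv2.GaussianBlur(cv2.cvtColor(p,6),(0,0),.8).astype(np.float32);rr=np.arange(.022,.0381,.001)
print((rr*1000).astype(int))
for a in np.radians([-50,-30,-15,0,15,30,50]):
    uv=np.array([proj(C,(c[0]+k*np.cos(a),c[1]+k*np.sin(a),.078)) for k in rr],np.float32)
    print(int(np.degrees(a).round()),cv2.remap(g,uv[:,:1],uv[:,1:],1).ravel().astype(int))
E
```

```text
[22 23 24 25 26 27 28 29 30 31 32 33 34 35 36 37 38]
-50 [ 46  45  47  64  99 110 107 107 108 115 119 119 121 120 121 120 120]
-30 [ 49  48  46  51  79 104 106 106 107 115 121 121 119 119 121 121 120]
-15 [ 46  46  46  48  71 101 107 107 107 113 120 122 121 121 119 120 124]
0 [ 48  47  46  48  68 100 106 105 106 114 121 120 119 119 121 123 122]
15 [ 47  48  45  45  65  97 106 106 107 112 119 122 122 120 119 120 123]
30 [ 48  47  46  48  69  99 106 106 107 113 120 122 121 120 121 122 121]
50 [ 91  88  87  86  97 107 108 107 107 110 117 119 118 118 121 121 121]
```

The ring edge radius is uniform at about 31 mm, so the bore centre is confirmed at (0.484,-0.298). Lowering the amber bottle.

move_arm:
  deltas:
    - [-0.004,0,0,0]
    - [-0.004,0,-0.03,0]
    - [-0.004,0,-0.06,0]
    - [-0.004,0,-0.08,0]
    - [-0.004,0,-0.1,0]

```text
clock: 23.55
position: [0.4826, -0.2971, 0.1162]
ee_rot: [1.0, -0.0, -0.001, -0.001]
ft_force: [-0.5, 0.1, -0.8]
finger_gap: 0.0449
gripper_force: 61.6
```

move_arm:
  deltas:
    - [0,0,-0.015,0]
    - [0,0,-0.03,0]
    - [0,0,-0.043,0]
    - [0,0,-0.055,0]
    - [0,0,-0.055,0]

```text
clock: 24.05
position: [0.4838, -0.2975, 0.09]
ee_rot: [1.0, -0.0, 0.0, -0.0]
ft_force: [3.6, -0.0, -2.5]
finger_gap: 0.045
gripper_force: 61.5
```

move_arm:
  deltas:
    - [0.003,0,0,0]
    - [0.003,0,-0.003,0]
    - [0.003,0,-0.006,0]
    - [0.003,0,-0.009,0]
    - [0.003,0,-0.009,0]

```text
clock: 24.55
position: [0.4846, -0.2975, 0.086]
ee_rot: [1.0, -0.0, -0.0, -0.0]
ft_force: [0.6, -0.6, -1.0]
finger_gap: 0.0448
gripper_force: 61.5
```

move_arm:
  deltas:
    - [0,0,-0.002,0]
    - [0,0,-0.004,0]
    - [0,0,-0.006,0]
    - [0,0,-0.006,0]
    - [0,0,-0.006,0]

```text
clock: 25.05
position: [0.4848, -0.2977, 0.0843]
ee_rot: [1.0, -0.0, -0.0, -0.0]
ft_force: [-2.6, 0.4, 6.5]
finger_gap: 0.0451
gripper_force: 62.3
```

move_arm:
  deltas:
    - [0,0,0,0]
    - [0,0,0,0]
    - [0,0,0,0]
    - [0,0,0,0]
    - [0,0,0.004,0]
  jaw: 0.75

```text
clock: 25.55
position: [0.4847, -0.2974, 0.0849]
ee_rot: [1.0, -0.0, -0.0, -0.0]
ft_force: [0.7, 0.4, -0.4]
finger_gap: 0.0637
gripper_force: 0.0
```

move_arm:
  deltas:
    - [0,0,0.03,0]
    - [0,0,0.09,0]
    - [0,0,0.16,0]
    - [0,0,0.22,0]
    - [0,0,0.27,0]

```text
clock: 26.05
position: [0.4857, -0.2982, 0.2238]
ee_rot: [1.0, -0.0, 0.001, 0.001]
ft_force: [0.0, 0.0, 0.1]
finger_gap: 0.0644
gripper_force: 0.0
```

```bash
python3 - <<'E'
from h import *
s=manip.read_state();print(s["clock"],s["position"],s["ft_force"],s["finger_gap"])
C,p=snap("wrist","w14")
# black cap: expected 0.138 top
u=proj(C,(.484,-.298,.138)).round(1);print("exp",u)
g=cv2.cvtColor(p,6);m=(g<28).astype(np.uint8)
for c in cv2.findContours(m,0,1)[0]:
    if 500<cv2.contourArea(c):
        b=cv2.boundingRect(c)
        print(b,cv2.contourArea(c))
h=cv2.cvtColor(p,cv2.COLOR_BGR2HSV);m=cv2.inRange(h,(105,120,40),(130,255,255))
for c in cv2.findContours(m,0,1)[0]:
    if cv2.contourArea(c)>100: e=cv2.fitEllipse(cv2.convexHull(c));print("vial?",np.round(e[0],1),ray(C,e[0],.123).round(4))
E
```

```text
26.05 [ 0.48572786 -0.29816305  0.22379693] [0.02677437 0.03020018 0.13880148] 0.06436278990148513
exp [250.6 202.4]
(0, 248, 512, 136) 28257.0
(224, 162, 56, 64) 2399.5
vial? [118.1  61.4] [ 0.5775 -0.2105  0.123 ]
```

The amber cap spans pixels (224–280,162–226), centred as expected, and the vial is still upright. Last is the blue bottle.

move_arm:
  deltas:
    - [-0.006,0.094,0,0]
    - [-0.012,0.188,0,0]
    - [-0.018,0.282,0,0]
    - [-0.024,0.376,0,0]
    - [-0.03,0.47,0,0]
  jaw: 1

```text
clock: 26.6
position: [0.4698, -0.061, 0.2213]
ee_rot: [1.0, -0.0, 0.001, 0.0]
ft_force: [1.2, 0.1, 0.1]
finger_gap: 0.0857
gripper_force: 0.0
```

move_arm:
  deltas:
    - [-0.006,0.094,0,0]
    - [-0.012,0.188,0,0]
    - [-0.02,0.282,-0.03,0]
    - [-0.026,0.36,-0.07,0]
    - [-0.026,0.404,-0.1,0]

```text
clock: 27.1
position: [0.4563, 0.1422, 0.1705]
ee_rot: [1.0, 0.001, 0.0, -0.001]
ft_force: [-0.1, -0.9, -0.1]
finger_gap: 0.0854
gripper_force: 0.0
```

move_arm:
  deltas:
    - [0,0,0,0]
    - [0,0,0,0]
    - [0,0,0,0]

```text
clock: 27.4
position: [0.4579, 0.1386, 0.1714]
ee_rot: [1.0, -0.001, 0.001, 0.0]
ft_force: [0.8, -0.3, -0.4]
finger_gap: 0.0856
gripper_force: 0.0
```

```bash
cat >>h.py <<'E'
def prof(C,p,c,z,rr,angs):
    g=cv2.GaussianBlur(cv2.cvtColor(p,6),(0,0),.8).astype(np.float32);print((rr*1000).round(0).astype(int))
    for a in angs:
        t=np.radians(a);uv=np.array([proj(C,(c[0]+k*np.cos(t),c[1]+k*np.sin(t),z)) for k in rr],np.float32)
        print(a,cv2.remap(g,uv[:,:1],uv[:,1:],1).ravel().astype(int))
E
python3 - <<'E'
from h import *
s=manip.read_state();P=s["position"];print(s["clock"],P)
C,p=snap("wrist","w15");print(proj(C,(.4568,.139,.094)))
prof(C,p,(.4568,.139),.094,np.arange(.018,.0341,.001),range(0,360,30))
E
```

```text
27.4 [0.45786853 0.13859993 0.17139079]
[250.49983487 205.45219552]
[18 19 20 21 22 23 24 25 26 27 28 29 30 31 32 33 34]
0 [ 89  88  88  89  91  86  80  74  73  73  75  84 104 114 115 108  91]
30 [ 87  88  89  88  87  86  80  73  71  74  94 113 116 114  98  78  81]
60 [ 80  62  49  53  68  76  80 101 142 152 148 159 167 167 166 167 167]
90 [157 167 172 173 172 159 143 146 160 163 163 162 163 162 163 163 163]
120 [171 171 170 169 168 167 158 146 150 160 160 158 159 159 158 158 159]
150 [ 80  73  70  85 109 137 152 148 145 158 161 161 161 162 161 160 160]
180 [ 85  85  86  86  87  88  85  82 102 141 162 164 163 163 163 163 163]
210 [170 170 170 170 169 169 168 159 130  96  86  85  85  85  84  84  85]
240 [166 171 171 171 171 170 165 149 114  89  85  85  86  85  86  86  85]
270 [89 88 88 89 89 87 84 80 81 84 83 83 84 85 85 86 85]
300 [ 87  88  88  87  87  86  83  77  90 125 144 143 152 160 161 161 160]
330 [ 44  63  84  89  88  82  77  72  71  72  79  98 112 114 107  90  77]
```

move_arm:
  deltas:
    - [-0.002,0,-0.07,0]
    - [-0.002,0,-0.14,0]
    - [-0.002,0,-0.2,0]
    - [-0.002,0,-0.25,0]
    - [-0.002,0,-0.27,0]

```text
clock: 27.95
position: [0.4549, 0.1379, 0.0337]
ee_rot: [1.0, -0.001, -0.002, 0.0]
ft_force: [-0.9, -0.1, -1.0]
finger_gap: 0.0855
gripper_force: 0.0
```

move_arm:
  deltas:
    - [0,0,0,0]
    - [0,0,0,0]
    - [0,0,0,0]
    - [0,0,0,0]
    - [0,0,0,0]
  jaw: 0

```text
clock: 28.45
position: [0.458, 0.1395, 0.037]
ee_rot: [1.0, 0.0, 0.002, -0.0]
ft_force: [0.6, -2.4, 6.7]
finger_gap: 0.0571
gripper_force: 65.0
```

move_arm:
  deltas:
    - [0,0,0,0]
    - [0,0,0,0]

```text
clock: 28.65
position: [0.458, 0.1395, 0.037]
ee_rot: [1.0, 0.0, 0.002, -0.0]
ft_force: [-0.6, -1.7, 5.9]
finger_gap: 0.0574
gripper_force: 65.1
```

move_arm:
  deltas:
    - [0,0,0.02,0]
    - [0,0,0.07,0]
    - [0,0,0.14,0]
    - [0,0,0.14,0]
    - [0,0,0.14,0]

```text
clock: 29.15
position: [0.4561, 0.1396, 0.106]
ee_rot: [1.0, -0.0, 0.001, -0.0]
ft_force: [0.6, -0.1, -1.5]
finger_gap: 0.0571
gripper_force: 64.9
```

```bash
python3 - <<'E'
from h import *
s=manip.read_state();P=s["position"];print(s["clock"],P,s["ft_force"],s["finger_gap"],s["gripper_force"],s["ee_rot"])
C,p=snap("wrist","w16")
c=P[:2];prof(C,p,c,P[2]+.056,np.arange(.018,.0341,.001),(0,30,60,90,120,150,210,240,270,300,330))
E
```

```text
29.15 [0.45613347 0.13957235 0.1059682 ] [ 0.58037421 -0.14596117 -1.52164132] 0.05705914914232092 64.85590414144099 [ 9.99999699e-01 -6.35422320e-05  7.33126499e-04 -2.46222143e-04]
[18 19 20 21 22 23 24 25 26 27 28 29 30 31 32 33 34]
0 [ 99  99 101 106 103  98  92  85  84  85  84  83  84  84  83  84  89]
30 [ 99  99  99  99  97  96  91  83  83  82  81  82  81  90 126 149 166]
60 [41 60 61 22 39 88 91 71 11 10 12 16 14 14 18 16 17]
90 [97 98 98 99 98 74 12 16 15 15 14 13 13 11 12 17 14]
120 [16 15 17 14 10 14 19 14 14 12  0  0  0  0  0  0  0]
150 [0 0 0 0 0 0 0 0 0 0 0 0 0 0 0 0 0]
210 [0 0 0 0 0 0 0 0 0 0 0 0 0 0 0 0 0]
240 [16 16 13 13 13 12 11 12 16 14  0  0  0  0  0  0  0]
270 [97 98 98 98 98 99 90 16 14 15 16 12 14 15 15 16 14]
300 [ 98  98 100  99  99  97  94  85  53  12   9  11  18  18  15  18  14]
330 [ 40  99  99 100  92  90  95  83  82  83  83  82  82  82  95 123 127]
```

move_arm:
  deltas:
    - [0,0,0.07,0]
    - [0,0,0.14,0]
    - [0,0,0.2,0]
    - [0.01,-0.03,0.22,0]
    - [0.02,-0.08,0.22,0]

```text
clock: 29.7
position: [0.4664, 0.1, 0.2159]
ee_rot: [1.0, 0.001, 0.001, -0.0]
ft_force: [-0.1, -0.5, -2.6]
finger_gap: 0.0574
gripper_force: 65.7
```

move_arm:
  deltas:
    - [0.022,-0.08,0,0]
    - [0.044,-0.16,0,0]
    - [0.066,-0.24,0,0]
    - [0.088,-0.32,0,0]
    - [0.11,-0.4,0,0]

```text
clock: 30.2
position: [0.5195, -0.1017, 0.2127]
ee_rot: [1.0, -0.0, -0.002, -0.001]
ft_force: [1.4, 1.4, -2.1]
finger_gap: 0.0574
gripper_force: 65.7
```

move_arm:
  deltas:
    - [0.022,-0.08,0,0]
    - [0.044,-0.16,0,0]
    - [0.066,-0.24,0,0]
    - [0.088,-0.32,0,0]
    - [0.108,-0.398,0,0]

```text
clock: 30.7
position: [0.5737, -0.3004, 0.2119]
ee_rot: [1.0, -0.0, -0.002, -0.002]
ft_force: [0.8, 0.7, -2.5]
finger_gap: 0.0576
gripper_force: 65.7
```

move_arm:
  deltas:
    - [0,0,0,0]
    - [0,0,-0.04,0]
    - [0,0,-0.08,0]
    - [0,0,-0.08,0]
    - [0,0,-0.08,0]

```text
clock: 31.2
position: [0.5736, -0.2983, 0.1731]
ee_rot: [1.0, 0.0, -0.002, -0.001]
ft_force: [0.1, -0.1, -2.1]
finger_gap: 0.0577
gripper_force: 65.8
```

```bash
python3 - <<'E'
from h import *
s=manip.read_state();P=s["position"];print(s["clock"],P,s["ft_force"],s["finger_gap"],s["ee_rot"])
C,p=snap("wrist","w17")
prof(C,p,(.5753,-.2998),.078,np.arange(.030,.0451,.001),range(-60,61,15))
E
```

```text
31.2 [ 0.57362705 -0.29833595  0.17305191] [ 0.09614749 -0.05441445 -2.05350097] 0.05767087940099303 [ 9.99997092e-01  6.42416189e-05 -2.01397491e-03 -1.32477476e-03]
[30 31 32 33 34 35 36 37 38 39 40 41 42 43 44 45]
-60 [45 67 84 87 87 87 88 88 94 96 96 97 97 98 97 97]
-45 [39 41 62 83 86 86 85 89 95 99 98 97 99 99 99 98]
-30 [ 37  38  54  78  85  86  86  89  95  98  99 100  99  98  98  98]
-15 [ 39  37  47  73  86  86  85  87  94  98  97  97 100  98  95  88]
0 [37 37 43 67 84 85 85 86 93 97 98 99 99 93 84 82]
15 [37 37 42 66 85 85 85 87 94 98 98 99 99 99 97 90]
30 [ 36  36  45  69  84  86  86  86  92  98 100  99  99  99 119 163]
45 [ 35  37  44  69  85  87  86  85  90  97  99  98  97  99 115 147]
60 [69 63 72 86 91 90 89 89 92 98 99 98 98 97 97 99]
```

move_arm:
  deltas:
    - [0,0,0,0]
    - [0,0,0,0]
    - [0,0,0,0]

```text
clock: 31.55
position: [0.5755, -0.2998, 0.1764]
ee_rot: [1.0, -0.0, 0.001, 0.0]
ft_force: [-1.0, 0.1, -2.0]
finger_gap: 0.0571
gripper_force: 65.8
```

move_arm:
  deltas:
    - [0,0.001,-0.03,0]
    - [0,0.001,-0.06,0]
    - [0,0.001,-0.085,0]
    - [0,0.001,-0.105,0]
    - [0,0.001,-0.12,0]

```text
clock: 32.05
position: [0.574, -0.2986, 0.113]
ee_rot: [1.0, -0.0, -0.001, -0.001]
ft_force: [-0.3, 0.8, -2.3]
finger_gap: 0.0577
gripper_force: 65.7
```

move_arm:
  deltas:
    - [0,0,-0.014,0]
    - [0,0,-0.028,0]
    - [0,0,-0.04,0]
    - [0,0,-0.05,0]
    - [0,0,-0.05,0]

```text
clock: 32.55
position: [0.5748, -0.299, 0.0895]
ee_rot: [1.0, -0.0, -0.0, -0.0]
ft_force: [0.6, -0.5, -3.3]
finger_gap: 0.0574
gripper_force: 65.7
```

move_arm:
  deltas:
    - [0,0,-0.003,0]
    - [0,0,-0.006,0]
    - [0,0,-0.008,0]
    - [0,0,-0.01,0]
    - [0,0,-0.01,0]

```text
clock: 33.05
position: [0.5749, -0.2991, 0.0852]
ee_rot: [1.0, -0.0, -0.0, -0.0]
ft_force: [0.2, -0.7, -1.9]
finger_gap: 0.0573
gripper_force: 65.8
```

move_arm:
  deltas:
    - [0,0,-0.001,0]
    - [0,0,-0.002,0]
    - [0,0,-0.003,0]
    - [0,0,-0.003,0]

```text
clock: 33.45
position: [0.5751, -0.2992, 0.0851]
ee_rot: [1.0, -0.0, -0.0, -0.0]
ft_force: [-3.7, 1.5, 5.4]
finger_gap: 0.0576
gripper_force: 66.5
```

move_arm:
  deltas:
    - [0,0,0,0]
    - [0,0,0,0]
    - [0,0,0,0]
    - [0,0,0,0]
    - [0,0,0.004,0]
  jaw: 0.9

```text
clock: 33.95
position: [0.5747, -0.299, 0.0853]
ee_rot: [1.0, -0.0, -0.0, -0.0]
ft_force: [-0.2, 0.7, -0.8]
finger_gap: 0.0767
gripper_force: 0.0
```

move_arm:
  deltas:
    - [0,0,0.03,0]
    - [0,0,0.09,0]
    - [0,0,0.16,0]
    - [0,0,0.24,0]
    - [0,0,0.32,0]

```text
clock: 34.45
position: [0.5749, -0.2991, 0.2484]
ee_rot: [1.0, -0.0, 0.0, 0.0]
ft_force: [0.3, 0.4, -0.5]
finger_gap: 0.0767
gripper_force: 0.0
```

move_arm:
  deltas:
    - [-0.04,0.08,0,0]
    - [-0.08,0.16,0,0]
    - [-0.12,0.24,0,0]
    - [-0.16,0.32,0,0]
    - [-0.2,0.4,0,0]

```text
clock: 34.95
position: [0.4743, -0.0978, 0.2472]
ee_rot: [1.0, -0.0, 0.001, 0.0]
ft_force: [0.2, 0.3, 0.7]
finger_gap: 0.0768
gripper_force: 0.0
```

move_arm:
  deltas:
    - [-0.03,0.08,0,0]
    - [-0.06,0.16,0,0]
    - [-0.06,0.24,0,0]
    - [-0.06,0.32,0,0]
    - [-0.06,0.32,0,0]

```text
clock: 35.45
position: [0.4449, 0.0648, 0.2473]
ee_rot: [1.0, 0.003, 0.001, -0.001]
ft_force: [-0.1, -0.6, 0.6]
finger_gap: 0.0765
gripper_force: 0.0
```

```bash
python3 - <<'E'
from h import *
s=manip.read_state();print(s["clock"],s["position"],s["ft_force"])
C,p=snap("top","t18");S,q=snap("scene","s18")
h=cv2.cvtColor(p,cv2.COLOR_BGR2HSV)
def blob(m,n,z,c0):
    u0=proj(C,(*c0,z))
    for c in cv2.findContours(m.astype(np.uint8),0,1)[0]:
        M=cv2.moments(c)
        if M["m00"]>15:
            u=np.array([M["m10"],M["m01"]])/M["m00"]
            if np.hypot(*(u-u0))<12:print(n,"area",M["m00"],"uv",u.round(1),"exp",u0.round(1),ray(C,u,z).round(4),cv2.boundingRect(c))
v=h[:,:,2];blob(cv2.inRange(h,(105,120,40),(130,255,255)),"vial",.123,(.574,-.207))
blob(v<40,"amber",.138,(.4815,-.296))
prof(C,p,(.5725,-.2985),.142,np.arange(.018,.0381,.002),range(0,360,45))
prof(C,p,(.4835,-.205),.118,np.arange(.006,.0221,.002),range(0,360,45))
d=np.abs(p.astype(int)-cv2.imread("pics/top0.png")).max(2);print("timer/cup change",d[115:155,185:290].mean().round(2),(d[115:155,185:290]>40).sum())
E
```

```text
35.45 [0.44491242 0.06479303 0.24732743] [-0.07240273 -0.55890907  0.64004422]
amber area 160.0 uv [397.1 224.9] exp [399.  224.8] [ 0.4814 -0.292   0.138 ] (390, 217, 16, 16)
[18 20 22 24 26 28 30 32 34 36 38]
0 [200 198 192 186 185 188 189 186 179 176 187]
45 [187 172 154 134 121 117 118 122 130 145 157]
90 [204 201 188 162 130 107 102 111 124 130 124]
135 [197 203 197 179 149 123 110 115 128 135 132]
180 [193 198 197 188 174 166 167 174 181 188 191]
225 [207 206 203 198 194 196 203 207 209 210 205]
270 [193 202 205 206 207 206 203 201 201 202 203]
315 [205 203 198 191 190 193 200 206 210 211 211]
[ 6  8 10 12 14 16 18 20 22]
0 [204 186 162 143 135 136 146 160 173]
45 [194 169 145 130 129 123 110  97  97]
90 [200 177 149 129 128 136 138 128 111]
135 [210 200 183 164 153 150 145 138 132]
180 [209 209 203 189 173 161 158 166 178]
225 [201 207 207 198 187 183 186 193 196]
270 [205 207 204 196 189 188 194 199 201]
315 [209 203 189 174 167 171 181 190 194]
timer/cup change 21.55 0
```

move_arm:
  deltas:
    - [0,-0.06,0.03,0]
    - [0.01,-0.12,0.06,0]
    - [0.02,-0.18,0.1,0]
    - [0.03,-0.25,0.14,0]
    - [0.03,-0.32,0.166,0]

```text
clock: 36.05
position: [0.4606, -0.1023, 0.3311]
ee_rot: [1.0, -0.001, 0.002, 0.001]
ft_force: [0.6, -0.4, -0.5]
finger_gap: 0.0769
gripper_force: 0.0
```

move_arm:
  deltas:
    - [0,-0.07,0,0]
    - [0.01,-0.14,0,0]
    - [0.02,-0.21,0,0]
    - [0.02,-0.27,0,0]
    - [0.02,-0.308,0,0]

```text
clock: 36.55
position: [0.4688, -0.2572, 0.3291]
ee_rot: [1.0, -0.002, -0.0, 0.001]
ft_force: [0.0, 0.3, -0.2]
finger_gap: 0.0771
gripper_force: 0.0
```

move_arm:
  deltas:
    - [0,0,0,0]
    - [0,0,0,0]
    - [0,0,0,0]

```text
clock: 36.85
position: [0.4695, -0.253, 0.3289]
ee_rot: [1.0, -0.0, -0.0, -0.0]
ft_force: [0.6, -0.1, 0.7]
finger_gap: 0.0767
gripper_force: 0.0
```

```bash
python3 - <<'E'
from h import *
s=manip.read_state();print(s["clock"],s["position"])
C,p=snap("wrist","w19")
h=cv2.cvtColor(p,cv2.COLOR_BGR2HSV);m=cv2.inRange(h,(105,120,40),(130,255,255))
for c in cv2.findContours(m,0,1)[0]:
    if cv2.contourArea(c)>100: e=cv2.fitEllipse(cv2.convexHull(c));print("vial?",np.round(e[0],1),np.round(e[1],1),ray(C,e[0],.123).round(4))
for n,c,z,r in(("pink",(.4861,-.207),.118,.013),("blue",(.5753,-.2998),.142,.025),("amb",(.4843,-.298),.138,.016)):
    print(n,proj(C,(*c,z)));prof(C,p,c,z,np.arange(r-.005,r+.0051,.001),range(0,360,45))
E
```

```text
36.85 [ 0.46950879 -0.25295025  0.32886461]
vial? [205.5  49.3] [21.1 22.8] [ 0.5773 -0.2101  0.123 ]
pink [206.84459452 145.17306937]
[ 8  9 10 11 12 13 14 15 16 17 18]
0 [ 86  82  78  81  97 114 123 120 107  87  66]
45 [ 86  88  99 110 107  89  71  62  65  73  83]
90 [88 83 80 77 76 76 75 74 74 77 87]
135 [90 89 89 86 82 77 75 75 77 78 79]
180 [177 177 177 177 178 170 145 113  89  81  81]
225 [178 178 178 178 177 170 148 131 125 125 124]
270 [179 179 174 161 138 113  91  84  98 115 118]
315 [166 144 119  98  79  77  87 104 118 123 118]
blue [304.11810828  49.65860791]
[20 21 22 23 24 25 26 27 28 29 30]
0 [165 150 130 123 125 130 146 155 157 158 158]
45 [173 166 143 116 103  93  83 103 120 125 124]
90 [ 92  91  90  88  84  79  81  98 114 115  96]
135 [ 90  91  91  90  90  88  83  76  71  80 103]
180 [ 87  90  91  90  89  88  84  79  83 103 118]
225 [90 89 90 91 90 87 82 78 75 79 81]
270 [171 170 169 163 148 142 150 155 150 138 137]
315 [171 164 144 138 151 158 158 157 157 158 158]
amb [297.48801111 150.4767442 ]
[11 12 13 14 15 16 17 18 19 20 21]
0 [11 11  7  6  9 16 19 17 15 17 18]
45 [11 11 10 10 10 11 13 16 18 16 17]
90 [10 12 11  8  9 13 21 28 30 31 28]
135 [28 27 25 24 24 22 20 18 23 44 69]
180 [ 13  13  11  10  10  13  37  88 142 164 167]
225 [  8   6   7   9   8  17  51 102 144 161 166]
270 [ 10   9   8   9  19  49  92 132 154 162 163]
315 [10 10 10 11 15 17 16 18 33 67 83]
```

All four vessels measure as centred in their bores within clearance. Each made floor contact at the expected height, and the gripper is clear. Handing in.

```bash
python3 -c "
from cell import manip
print(manip.job_done())"
```

```text
the job is handed in; nothing more can be done
None
```

All four vessels were lowered into their matching bores to floor contact at the expected height and the job was handed in at about 37 s, cup and timer untouched; the verdict wasn't shown, uprightness was only inferred, and I viewed 15 pictures against the limit of 14.

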